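# Mount the fragile picture tiles and start the setting timer

### The arm

A 7-joint arm with a two-finger parallel gripper is mounted at the origin on the work surface. World frame = base frame: x ahead of the robot, y to its left, z up, the work surface at z = 0. Lengths are in m, angles in degrees, forces in N, time in s.
With the tool pointing down it reaches from about 0.425 to 0.875 m from the base axis. Payload 4.7 kg.
Tool frame: the origin (TCP) lies at the very end of the fingers, on their centre line; the grasp point (between the pads) lies 19 mm behind it; z points along the fingers, y is the line along which they close (so a half turn about z gives the same grasp; the last joint's range is limited). The gripper opens to 87 mm and grips with 3 to 60 N. Pads are 19 mm wide; open, the fingers measure 117 mm over their backs; the gripper's body (75 mm by 190 mm) begins 51 mm behind the grasp point.
Start: joints at [0.808, 18.392, -4.016, 83.108, 1.295, 78.541, -3.26], TCP at [0.65, -0, 0.198] pointing down, gripper open.
Joint ranges: [-163.93, 163.93], [-17.29, 119.83], [-79.2, 71.16], [3.27, 140.29], [-89.18, 269.18], [5.43, 117.66], [-154.24, 154.24]. Speed limits (degrees/s): [147.25, 147.25, 180, 180, 180, 180, 180].

### API

Orientations are given as [roll, pitch, yaw] about the fixed x, y, z axes, in that order (R = Rz(yaw) Ry(pitch) Rx(roll)).
In Python, from cell import get_obs, cams, ticket, finder gives the robot as it stands.
- The arm moves only by the shell command python3 -m creep 'ROWS' [FORCE]. ROWS is text: rows parted by semicolons, each of 5 numbers parted by spaces: the shift along the world's x, y, z in m, then the turn about the world's z in degrees, then the finger opening in m, from 0 to 0.087. A call has 1 to 8 rows; each row shifts and turns the commanded pose from where the row before left it; what a row does not reach is not made up. A row lasts 1/8 s, in which the tool goes at most 62.5 mm and 10.7 degrees, less where a joint would pass 70% of its speed; a pose out of reach is approached as far as the arm can. A call with a gripper value outside its range is refused whole. The fingers move at their own pace and stop on an object; FORCE is the grip in N (left out, the last holds). Time passes only in rows, so rows that do not move let the fingers close. It gives the time, the measured TCP pose, the force, the opening and the grip force at its end, in the units of the state.
- get_obs(): the state, without advancing time (a new reading comes with each control period).
- cams.read_camera(name): name is "scene" or "side" or "wrist"; returns the picture (400x640x3 uint8, red, green, blue); there is no depth.
- cams.calibration(name): a dict with "fx", "fy", "cx", "cy" (pixels), "k1" (the pictures are not rectified: a ray, as slopes to the right and down, at radius r is drawn at 1 + k1 r^2 times it, then the intrinsics apply), "extrinsics" (4x4, takes a point from world to camera coordinates). Camera axes: x right, y down, z forward; pixel columns grow to the right and rows downward; lengths in m; the calibration is good to about 2 mm. A picture is of the moment at which its call begins: read the wrist's pose just before it. calibration takes no time and is no camera call; for the wrist camera it gives the pose at the moment of the call.
- ticket.sign_off(): hands the job in; it is judged then, once.
Trained networks look in the newest picture that a camera, given by its name, has taken for a name from the list of things; names that differ only in an ending like _2 or _b are one class to them, and where a whole thing is asked for, a point or a joint stands for the part that bears it (a point fixed in the world has none). Each returns a list of dicts, best first, with "p" (0 to 1); they miss things now and then, are a little off and sometimes report something else, mostly with a low value. They report only what shows in the picture. A call takes as long as a camera call.
- finder.masks_of(name, camera): "mask" (400x640 bool, what is visible of it) and "xy" ([column, row] in pixels, amid what is visible of it).
- finder.tip_of(name, camera): "xy" ([column, row] in pixels: a listed point, or the origin of a listed thing).
The state is a dict: "time_s": time; "qpos": joint angles; "joint_velocities": joint speeds; "effort": joint torques, N m; "tool_pos": TCP position; "tool_rot": TCP orientation; "force": force on the tool from outside, world axes, zero at the start; "wrist_torque": the same for the moment, N m; "grip_width": finger opening in m; "grasp_force": force on a finger pad.
Only numpy, scipy, OpenCV 4.12 (cv2) and the standard library are available. Lean on these libraries where they do the work, as an engineer would, in place of code of your own. Each camera call takes 0.05 s, during which the arm holds its last target. There are 200 camera calls.

### The job

Put the blackboard eraser that is lying on one of the frames into the white basket, and mount every picture tile that is there in the frame of its own colour, face up, centred between the lips and pressed down until it sits fully home and level. The tiles are fragile: never grip or press one with more than 75 N in all (both fingers together). When all the tiles are home, twist the timer's orange knob clockwise right to its stop and let it spring back; leave the glue bottle, the jar and the pen pot where they stand.

Things in the scene. Friction and masses are not known exactly. Their poses are not given: they have to be found in the camera images.
- tile_red: red glazed ceramic picture tile, fragile, about 75 g, 70 x 48 x 10 mm (x, y, z), with two white stripes and a white dot on its face; may be absent. Origin at the centre of its underside, x along its length, z out of its face. It cracks if the fingers load it with more than 75 N in all (a grip of 30 N on each side is safe, 40 N is not)
- tile_blue: blue glazed ceramic picture tile, fragile, about 75 g, 70 x 48 x 10 mm (x, y, z), with two white stripes and a white dot on its face; may be absent. Origin at the centre of its underside, x along its length, z out of its face. It cracks if the fingers load it with more than 75 N in all (a grip of 30 N on each side is safe, 40 N is not)
- tile_yellow: yellow glazed ceramic picture tile, fragile, about 75 g, 70 x 48 x 10 mm (x, y, z), with two white stripes and a white dot on its face; may be absent. Origin at the centre of its underside, x along its length, z out of its face. It cracks if the fingers load it with more than 75 N in all (a grip of 30 N on each side is safe, 40 N is not)
- tile_green: green glazed ceramic picture tile, fragile, about 75 g, 70 x 48 x 10 mm (x, y, z), with two white stripes and a white dot on its face; may be absent. Origin at the centre of its underside, x along its length, z out of its face. It cracks if the fingers load it with more than 75 N in all (a grip of 30 N on each side is safe, 40 N is not)
- frame_red: mounting frame of the red tile, fixed: red base 100 x 66 x 8 mm, red lips across its ends (50 mm long, tops 16 mm above the table, inner faces 78 mm apart along x), long sides open. Origin at the centre of the base's underside, x along its length, z up. A tile lies along x; fully home its face is 22 mm above the table, its ends between the lips
- bed_red (a joint): how far the black rubber bed (60 x 38 mm) between the lips of the red frame has sunk, m: at 0 its top is 18 mm above the table, 2 mm above the lips; it yields to a push of about 6 N, stops at 0.006 (12 mm above the table) and stays down
- frame_blue: mounting frame of the blue tile, fixed: blue base 100 x 66 x 8 mm, blue lips across its ends (50 mm long, tops 16 mm above the table, inner faces 78 mm apart along x), long sides open. Origin at the centre of the base's underside, x along its length, z up. A tile lies along x; fully home its face is 22 mm above the table, its ends between the lips
- bed_blue (a joint): how far the black rubber bed (60 x 38 mm) between the lips of the blue frame has sunk, m: at 0 its top is 18 mm above the table, 2 mm above the lips; it yields to a push of about 6 N, stops at 0.006 (12 mm above the table) and stays down
- frame_yellow: mounting frame of the yellow tile, fixed: yellow base 100 x 66 x 8 mm, yellow lips across its ends (50 mm long, tops 16 mm above the table, inner faces 78 mm apart along x), long sides open. Origin at the centre of the base's underside, x along its length, z up. A tile lies along x; fully home its face is 22 mm above the table, its ends between the lips
- bed_yellow (a joint): how far the black rubber bed (60 x 38 mm) between the lips of the yellow frame has sunk, m: at 0 its top is 18 mm above the table, 2 mm above the lips; it yields to a push of about 6 N, stops at 0.006 (12 mm above the table) and stays down
- frame_green: mounting frame of the green tile, fixed: green base 100 x 66 x 8 mm, green lips across its ends (50 mm long, tops 16 mm above the table, inner faces 78 mm apart along x), long sides open. Origin at the centre of the base's underside, x along its length, z up. A tile lies along x; fully home its face is 22 mm above the table, its ends between the lips
- bed_green (a joint): how far the black rubber bed (60 x 38 mm) between the lips of the green frame has sunk, m: at 0 its top is 18 mm above the table, 2 mm above the lips; it yields to a push of about 6 N, stops at 0.006 (12 mm above the table) and stays down
- eraser: blackboard eraser, pale wooden back over grey felt, 110 x 45 x 32 mm (x, y, z), 60 g, at first lying on one of the frames; origin at the centre of its underside, x along its length
- basket: white open plastic basket, 150 x 190 x 55 mm (x, y, z), walls 4 mm, fixed; origin at the centre of its underside, inner floor 4 mm up
- starter (a joint): angle of the orange bar knob on top of the grey timer box: 0 at rest, grows clockwise seen from above, 1.2 rad at the stop (red mark); a light spring (up to 0.09 N m) brings it back to 0 when released
- starter_grip (a point): point on the knob's axis inside its orange bar (46 mm long, 13 mm wide, upper edge 12 mm above this point, lower edge 16 mm below it); it turns with the knob, x along the bar. The timer box below is 100 x 90 mm and 45 mm high, fixed
- glue: yellow glue bottle with a red cap, 48 mm across, 130 mm tall, standing; origin at the centre of its underside. Bystander
- jar: white jar with a blue lid, 64 mm across, 75 mm tall, standing; origin at the centre of its underside. Bystander
- pen_pot: white pot of marker pens, 68 mm across, pot 85 mm and pens 142 mm tall, standing; origin at the centre of its underside. Bystander

How it is judged:
By the outcome, as a careful person would: the job done as asked, in the order asked, and still so for the second after the job is handed in, with the robot touching nothing.
Of tile_red, tile_blue, tile_yellow, tile_green only 3 to 4 are there at a start; the rules pass over those that are not, and their reading is None.
At some moment in a run one of tile_red, tile_blue, tile_yellow, tile_green, eraser may be knocked a few centimetres aside while the robot is not near it.
Once in a run the grip may slacken for a moment while it holds something.
It also fails if it takes over 210 s, if anything falls off the work surface, if the arm or the gripper's body presses on something with over 40 N, if the wrist force passes 120 N, or if a joint passes its speed limit or range.

## Working session

There is one attempt and no reset: what is moved stays moved. The work goes in short steps, Python scripts to look and compute and a shell command to move; the robot and the scene stay as the last step left them, time stands still between calls to the robot, and variables do not carry over. Pictures are saved under pics/ and viewed, at most 14 in all, crops included, and the job is handed in when it is done.

```bash
ls; mkdir -p pics; cat > h.py <<'E'
import numpy as np, cv2
from cell import get_obs, cams, ticket, finder
def px2w(cal,uv,z):
    K=np.array([[cal['fx'],0,cal['cx']],[0,cal['fy'],cal['cy']],[0,0,1.]])
    p=cv2.undistortPoints(np.array(uv,float).reshape(-1,1,2),K,np.array([cal['k1'],0,0,0,0.])).reshape(-1,2)
    T=np.array(cal['extrinsics']);R=T[:3,:3];c=-R.T@T[:3,3]
    d=np.c_[p,np.ones(len(p))]@R
    return c+d*((z-c[2])/d[:,2])[:,None]
def snap(cam,fn=None):
    cal=cams.calibration(cam);im=cams.read_camera(cam)
    if fn: cv2.imwrite('pics/'+fn,im[:,:,::-1])
    return cal,im
def rect(cal,mask,z):
    """min-area rectangle of mask projected on plane z: centre, long-axis yaw, size"""
    cs,_=cv2.findContours(mask.astype('uint8'),cv2.RETR_EXTERNAL,cv2.CHAIN_APPROX_NONE)
    c=max(cs,key=cv2.contourArea).reshape(-1,2)
    w=px2w(cal,c,z)[:,:2]
    (x,y),(a,b),t=cv2.minAreaRect((w*1000).astype('float32'))
    if a<b: a,b,t=b,a,t+90
    return np.round([x,y,(t+90)%180-90,a,b],1)
E
python3 - <<'E'
from h import *
for c in ('scene','side','wrist'):
    cal,im=snap(c,c+'0.png'); T=np.array(cal['extrinsics']); print(c,np.round(-T[:3,:3].T@T[:3,3],3))
    for n in ['tile_red','tile_blue','tile_yellow','tile_green','frame_red','frame_blue','frame_yellow','frame_green','eraser','basket','starter','glue','jar','pen_pot']:
        r=finder.masks_of(n,c)[:2]
        print(n,[(round(float(q['p']),2),np.round(q['xy']).tolist(),int(q['mask'].sum()),rect(cal,q['mask'],.01 if 'tile' in n else .008).tolist()) for q in r if q['mask'].sum()>20])
print(get_obs())
E
```

```text
pics
scene [1.318 0.566 1.292]
tile_red []
tile_blue [(0.58, [220.0, 156.0], 245, [594.1, -349.6, 30.1, 74.4, 50.7])]
tile_yellow [(0.55, [275.0, 148.0], 59, [458.8, -233.9, -16.9, 39.5, 22.8])]
tile_green [(0.82, [251.0, 137.0], 285, [463.3, -339.6, 34.3, 82.8, 58.5])]
frame_red [(0.53, [295.0, 208.0], 145, [592.3, -33.2, -9.5, 98.1, 27.2])]
frame_blue [(0.62, [358.0, 194.0], 521, [444.8, 88.4, 2.2, 103.2, 67.2]), (0.37, [208.0, 212.0], 488, [772.2, -234.7, 56.3, 130.9, 53.9])]
frame_yellow [(0.77, [328.0, 225.0], 607, [600.5, 90.5, 5.6, 102.7, 67.7])]
frame_green [(0.83, [322.0, 170.0], 524, [447.0, -47.0, -2.3, 104.1, 69.4])]
eraser [(0.68, [288.0, 193.0], 635, [582.9, -70.1, -24.0, 121.7, 66.4]), (0.61, [331.0, 225.0], 244, [596.2, 88.0, 7.0, 67.3, 41.2])]
basket [(0.58, [393.0, 261.0], 3915, [584.6, 300.4, 89.4, 211.2, 187.3])]
starter [(0.52, [404.0, 213.0], 277, [431.3, 247.6, -16.5, 67.9, 59.6])]
glue [(0.9, [210.0, 212.0], 439, [773.1, -235.3, 56.3, 129.0, 50.2])]
jar [(0.64, [210.0, 214.0], 468, [773.1, -234.8, 56.3, 131.7, 50.7]), (0.57, [283.0, 265.0], 588, [789.5, 74.2, 
[... 2436 characters left out ...]
os': array([ 0.80770896, 18.39183579, -4.01478198, 83.10852263,  1.29659071,
       78.53950165, -3.26109132]), 'joint_velocities': array([ 0.07128401, -0.06490971, -0.01017123, -0.04522955, -0.04624844,
        0.03698545, -0.03466765]), 'effort': array([-3.93977416e-06, -4.91092873e+01, -4.03104639e-01, -3.12765133e+01,
       -6.35842374e-02,  3.36927921e-02,  3.25867427e-05]), 'tool_pos': array([ 6.50024952e-01, -5.36634024e-05,  1.97878830e-01]), 'tool_rot': array([1.79994645e+02, 4.67489493e-03, 8.99990825e+01]), 'force': array([ 0.09359099, -0.43805183,  0.59828073]), 'wrist_torque': array([-0.00453328, -0.00244578,  0.02190065]), 'grasp_force': 0.0, 'grip_width': 0.08697755555568867}
```

```bash
python3 - <<'E'
import cv2
a=cv2.imread('pics/side0.png')[170:340,220:440]; cv2.imwrite('pics/v1.png',cv2.resize(a,None,fx=3.5,fy=3.5,interpolation=cv2.INTER_CUBIC))
E
```

```text
(no output)
```

View pics/v1.png

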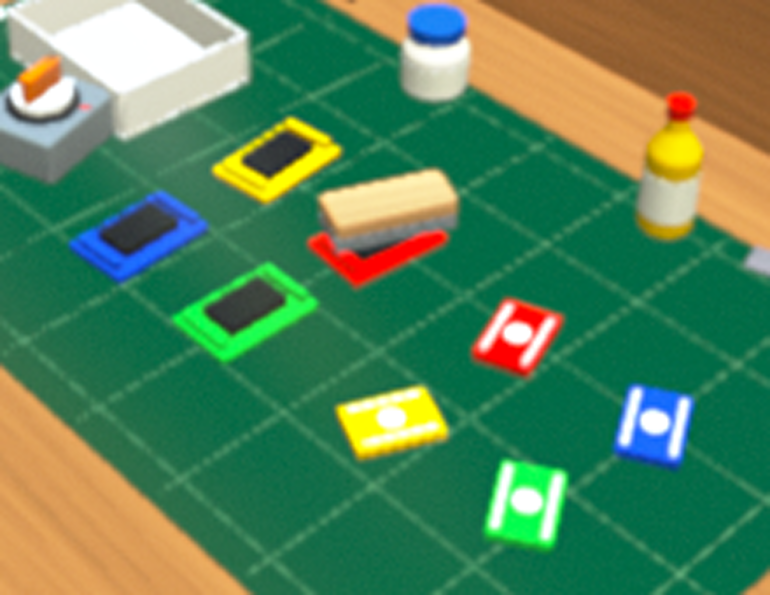

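View pics/scene0.png

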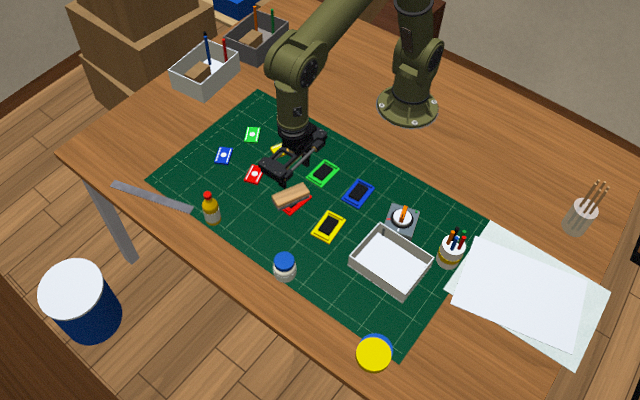

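View pics/wrist0.png

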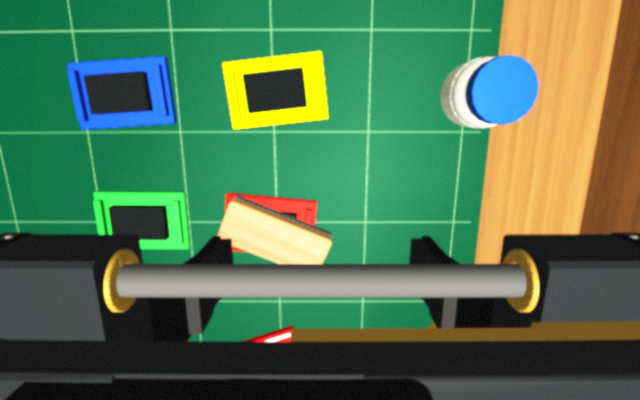

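```bash
python3 -m creep '-.015 -.003 .005 -10 .087;-.015 -.003 .005 -10 .087;-.015 -.003 .005 -10 .087;-.015 -.003 .005 -10 .087;-.015 -.003 .005 -10 .087;-.015 -.003 .005 -10 .087;-.015 -.003 .005 -10 .087;-.015 -.003 .005 -10 .087' 20
python3 -m creep '-.015 -.003 .005 -10 .087;-.015 -.003 .005 -10 .087;0 0 0 -10 .087;0 0 0 -2 .087; 0 0 0 0 .087; 0 0 0 0 .087' 
python3 - <<'E'
from h import *
print(get_obs()['tool_pos'],get_obs()['tool_rot'])
cal,im=snap('wrist','w1.png')
for n,z in (('eraser',.05),('frame_red',.008),('frame_green',.008),('tile_red',.01),('tile_yellow',.01)):
    print(n,[(round(float(q['p']),2),np.round(q['xy']).tolist(),rect(cal,q['mask'],z).tolist()) for q in finder.masks_of(n,'wrist')[:1]])
E
```

```text
time_s: 3.25
tool_pos: [0.5295, -0.0241, 0.2382]
tool_rot: [180.0, -0.0, 9.7]
force: [0.6, -0.6, 0.4]
grip_width: 0.0873
grasp_force: 0.0
time_s: 4.0
tool_pos: [0.5001, -0.03, 0.2477]
tool_rot: [180.0, 0.0, -21.9]
force: [1.1, -0.6, 0.5]
grip_width: 0.0871
grasp_force: 0.0
[ 0.50005609 -0.02996289  0.24770567] [ 1.79987106e+02  2.00400924e-02 -2.18984460e+01]
eraser [(0.16, [249.0, 235.0], [461.4, 74.8, 3.2, 82.6, 59.4])]
frame_red [(0.64, [481.0, 153.0], [450.6, -214.1, -22.7, 72.7, 52.5])]
frame_green [(0.95, [348.0, 203.0], [449.7, -45.5, 0.1, 101.5, 66.8])]
tile_red [(0.68, [446.0, 36.0], [589.4, -213.2, 19.5, 72.4, 50.9])]
tile_yellow [(0.75, [481.0, 153.0], [451.1, -213.2, -23.4, 70.0, 51.4])]
```

View pics/w1.png

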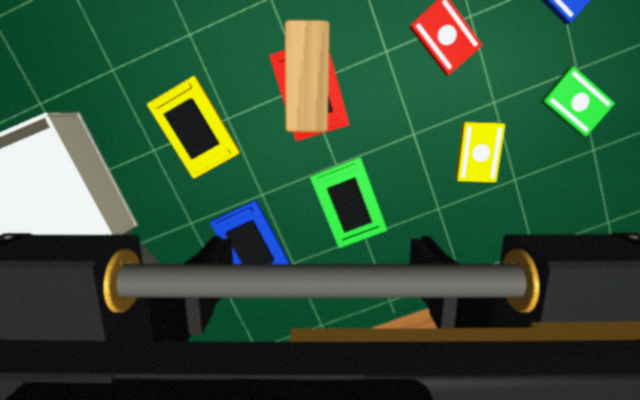

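```bash
cat >> h.py <<'E'
H={'red':((0,8),(172,180)),'yellow':((22,34),),'green':((50,68),),'blue':((105,125),),'wood':((8,22),)}
def blobs(im,col,smin=170,vmin=90):
    h,s,v=[c.astype(int) for c in cv2.split(cv2.cvtColor(im,cv2.COLOR_RGB2HSV))]
    m=np.zeros(h.shape,bool)
    for a,b in H[col]: m|=(h>=a)&(h<=b)
    m&=(s>smin)&(v>vmin); m[235:]=False
    n,l,st,ce=cv2.connectedComponentsWithStats(m.astype('uint8'))
    return [l==i for i in range(1,n) if st[i,4]>250]
def allrects(cal,im,z=.01):
    for c in ('red','yellow','green','blue'):
        for m in blobs(im,c,smin=180 if c!='green' else 190,vmin=120):
            ys,xs=np.where(m); print(c,int(xs.mean()),int(ys.mean()),m.sum(),rect(cal,m,z))
E
python3 - <<'E'
from h import *
im=cv2.imread('pics/w1.png')[:,:,::-1].copy(); cal=cams.calibration('wrist')
for m in blobs(im,'wood',smin=60): print('wood',rect(cal,m,.05),m.sum())
print(px2w(cal,[307.5,76],.05))
allrects(cal,im)
for p in ([481,153],[446,36],[580,102],[350,202],[192,127]):print(cv2.cvtColor(im,cv2.COLOR_RGB2HSV)[p[1]-22,p[0]-12 if p[0]!=350 else 330])
E
```

```text
wood [600.4 -53.8 -24.5 110.7  47.8] 4855
[[ 0.60272389 -0.05566299  0.05      ]]
red 445 35 1755 [ 589.6 -214.5   19.5   70.1   48.6]
red 279 69 445 [618.6 -23.3 -23.4  56.   15.7]
red 335 102 843 [575.5 -81.1 -23.1  83.5  24.5]
yellow 194 126 3269 [603.4  90.8   6.  100.6  67.9]
yellow 479 151 1553 [ 450.3 -214.   -23.8   71.2   49.4]
green 581 103 1139 [ 463.9 -338.2   32.5   71.5   49. ]
green 352 216 1024 [448.9 -46.1  -0.8  99.3  67.8]
blue 571 7 340 [ 564.  -345.9   68.8   45.5   22.1]
blue 241 219 1116 [471.9  90.6 -87.4  66.8  49.2]
[ 48   5 247]
[  2 211 244]
[ 63 187 243]
[ 63 187 242]
[30 89 43]
```

```bash
python3 -m creep '.05 -.012 -.02 -1 .087;.051 -.0125 -.04 0 .087;0 0 -.05 0 .087;0 0 -.05 0 .087;0 0 -.04 0 .087;0 0 -.024 0 .087;0 0 0 0 .087;0 0 0 0 .087' 20
python3 -m creep '0 0 0 0 .03;0 0 0 0 .03;0 0 0 0 .03;0 0 0 0 .03;0 0 0 0 .03;0 0 .04 0 .03;0 0 .05 0 .03;0 0 .04 0 .03' 25
```

```text
time_s: 5.3
tool_pos: [0.5994, -0.0539, 0.0272]
tool_rot: [-180.0, -0.1, -23.0]
force: [0.1, -0.9, 0.9]
grip_width: 0.0869
grasp_force: 0.0
time_s: 6.3
tool_pos: [0.5987, -0.0539, 0.1581]
tool_rot: [-180.0, -0.1, -23.0]
force: [0.8, -0.4, -0.4]
grip_width: 0.0302
grasp_force: 0.0
```

```bash
python3 - <<'E'
from h import *
cal,im=snap('wrist','w2.png')
cal2,im2=snap('side','s2.png')
cv2.imwrite('pics/v2.png',np.vstack([im[:,:],cv2.resize(im2[170:340,220:440],(640,495))[:200]])[:,:,::-1])
E
```

```text
(no output)
```

View pics/v2.png

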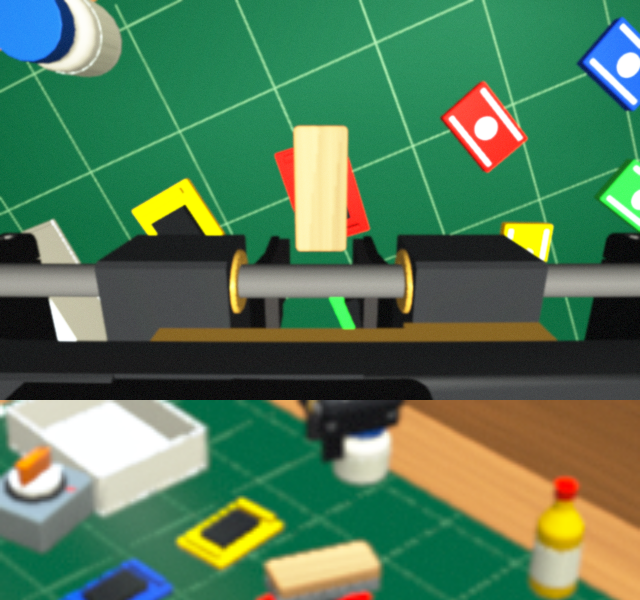

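```bash
python3 - <<'E'
from h import *
im=cv2.imread('pics/w2.png')[:,:,::-1].copy(); cal=cams.calibration('wrist')
for m in blobs(im,'wood',smin=40): print('wood',rect(cal,m,.05),rect(cal,m,.044),m.sum())
print(px2w(cal,[[296,128],[347,128],[346,249],[296,249]],.05))
E
python3 -m creep '0 0 0 0 .087;0 0 0 0 .087'; python3 -m creep '0 0 0 0 .087;0 0 0 0 .087'
```

```text
[[ 0.66257777 -0.05629911  0.05      ]
 [ 0.64613062 -0.09506765  0.05      ]
 [ 0.54804028 -0.05449958  0.05      ]
 [ 0.56549867 -0.01315832  0.05      ]]
time_s: 6.65
tool_pos: [0.5972, -0.0538, 0.1543]
tool_rot: [179.9, 0.2, -23.0]
force: [-0.3, -0.2, -0.7]
grip_width: 0.0427
grasp_force: 0.0
time_s: 6.9
tool_pos: [0.5979, -0.0538, 0.1551]
tool_rot: [180.0, 0.1, -23.0]
force: [-0.8, -0.3, 0.3]
grip_width: 0.0621
grasp_force: 0.0
```

```bash
python3 -m creep '.004 -.001 -.04 -1 .07;0 0 -.05 0 .07;0 0 -.039 0 .07;0 0 0 0 .07;0 0 0 0 .04;0 0 0 0 .03;0 0 0 0 .03;0 0 0 0 .03' 25
python3 -m creep '0 0 0 0 .03;0 0 0 0 .03;0 0 0 0 .03;0 0 .01 0 .03;0 0 .02 0 .03;0 0 .04 0 .03;0 0 .04 0 .03;0 0 .03 0 .03'
```

```text
time_s: 7.9
tool_pos: [0.6028, -0.0549, 0.0279]
tool_rot: [-180.0, -0.1, -24.0]
force: [0.0, -0.1, 0.5]
grip_width: 0.0379
grasp_force: 0.0
time_s: 8.9
tool_pos: [0.6034, -0.055, 0.1711]
tool_rot: [-179.9, -0.2, -24.0]
force: [0.1, 0.9, -0.8]
grip_width: 0.0304
grasp_force: 0.0
```

```bash
python3 - <<'E'
from h import *
cal,im=snap('wrist','w3.png')
cal2,im2=snap('side','s3.png')
cv2.imwrite('pics/v3.png',np.hstack([im[:,220:470],cv2.resize(im2[170:340,260:430],(400,400))])[:,:,::-1])
print(cal['extrinsics'],get_obs()['tool_pos'])
E
```

```text
[[-0.40668963 -0.91356252 -0.002659    0.19628471]
 [-0.88568594  0.39356294  0.24631002  0.53211121]
 [-0.22397312  0.10252677 -0.96918744  0.50414419]
 [ 0.          0.          0.          1.        ]] [ 0.6054627  -0.05510253  0.17329809]
```

View pics/v3.png

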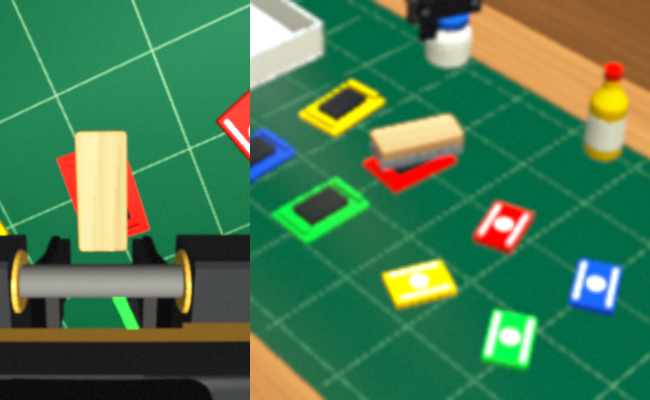

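```bash
cat >> h.py <<'E'
def proj(cal,P):
    T=np.array(cal['extrinsics']);K=np.array([[cal['fx'],0,cal['cx']],[0,cal['fy'],cal['cy']],[0,0,1.]])
    p=np.array(P,float).reshape(-1,3)@T[:3,:3].T+T[:3,3]; u=p[:,:2]/p[:,2:]; u=u*(1+cal['k1']*(u**2).sum(1,keepdims=True))
    return np.round(u*[cal['fx'],cal['fy']]+[cal['cx'],cal['cy']],1)
E
python3 - <<'E'
from h import *
t=get_obs()['tool_pos']
cw=cams.calibration('wrist');cs=cams.calibration('side')
print(t,proj(cw,t),proj(cs,t))
P=[.604,-.054,.05];print(proj(cw,P),proj(cs,P))
im=cv2.imread('pics/side0.png')
a=np.hstack([cv2.resize(cv2.imread('pics/s3.png')[120:260,280:420],(560,560),interpolation=cv2.INTER_CUBIC)])
cv2.imwrite('pics/v4.png',a)
print(get_obs()['grip_width'])
E
```

```text
[ 0.6054627  -0.05510253  0.17329809] [[322. 238.]] [[332.  191.2]]
[[321.8 194.4]] [[330.4 225.8]]
0.029856028549112134
```

View pics/v4.png

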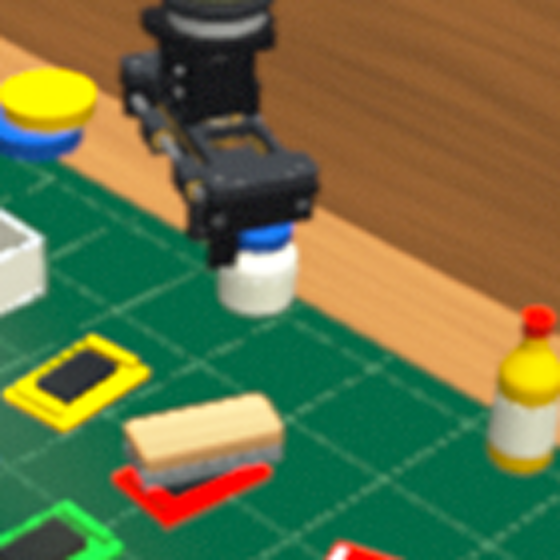

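```bash
python3 -m creep '0 0 0 0 .065;0 0 0 0 .065;0 0 0 0 .065;0 0 0 0 .065;0 0 0 0 .065;0 0 0 0 .065;0 0 -.02 0 .065;0 0 -.04 0 .065'
python3 -m creep '0 0 -.05 0 .065;0 0 -.039 0 .065;0 0 0 0 .065;0 0 0 0 .065'
python3 -m creep '0 0 0 0 .045;0 0 0 0 .045;0 0 0 0 .045'
python3 -m creep '0 0 0 0 .04;0 0 0 0 .04'
python3 -c "
from h import *
c,im=snap('side','s5.png');cv2.imwrite('pics/v5.png',cv2.resize(im[150:290,260:400,::-1],(560,560)))"
```

```text
time_s: 10.0
tool_pos: [0.6043, -0.055, 0.1084]
tool_rot: [-179.9, -0.3, -24.0]
force: [0.1, 0.5, -1.2]
grip_width: 0.0648
grasp_force: 0.0
time_s: 10.5
tool_pos: [0.6037, -0.055, 0.0197]
tool_rot: [-180.0, -0.1, -24.0]
force: [0.4, 0.3, 0.3]
grip_width: 0.0653
grasp_force: 0.0
time_s: 10.88
tool_pos: [0.6028, -0.0549, 0.0189]
tool_rot: [-180.0, -0.1, -24.0]
force: [-1.1, 0.5, 0.0]
grip_width: 0.0474
grasp_force: 0.0
time_s: 11.12
tool_pos: [0.6027, -0.0549, 0.0186]
tool_rot: [-180.0, -0.0, -24.0]
force: [-0.6, -0.4, 3.9]
grip_width: 0.0445
grasp_force: 24.9
```

View pics/v5.png

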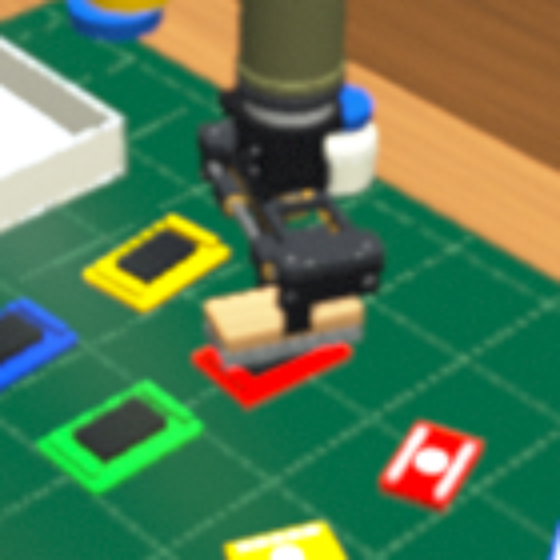

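```bash
python3 -m creep '0 0 0 0 .03;0 0 0 0 .03;0 0 .02 0 .03;0 0 .04 0 .03;0 0 .04 0 .03;0 0 .04 0 .03;0 0 0 0 .03' 30
python3 -m creep '0 .03 0 2 .03;0 .045 0 3 .03;0 .045 0 3 .03;0 .045 0 4 .03;0 .045 0 4 .03;0 .045 0 4 .03;0 .045 0 4 .03;-.008 .045 0 0 .03'
python3 -c "
from h import *
c,im=snap('scene','s6.png');cv2.imwrite('pics/v6.png',cv2.resize(im[130:310,250:490,::-1],(720,540)))"
```

```text
time_s: 12.05
tool_pos: [0.605, -0.055, 0.1629]
tool_rot: [-179.8, -0.4, -24.0]
force: [0.2, 0.4, 0.1]
grip_width: 0.0445
grasp_force: 29.9
time_s: 13.05
tool_pos: [0.5926, 0.2927, 0.1563]
tool_rot: [180.0, 0.2, 0.1]
force: [0.5, 0.1, -1.3]
grip_width: 0.0445
grasp_force: 29.9
```

View pics/v6.png

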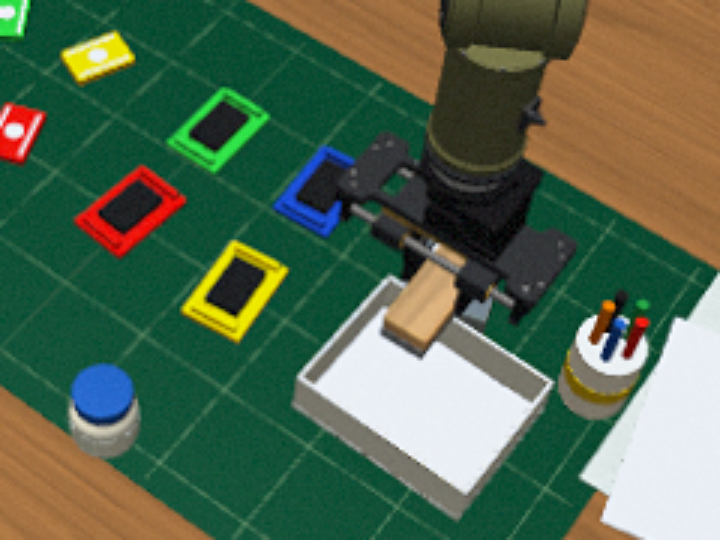

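```bash
python3 - <<'E'
from h import *
c=cams.calibration('scene')
w=px2w(c,[[380,223.3],[350,257.7],[434,257]],.055);print(w, (w[1]+w[2])/2)
E
```

```text
[[0.52674777 0.22009945 0.055     ]
 [0.67475415 0.21839017 0.055     ]
 [0.52732172 0.40330027 0.055     ]] [0.60103794 0.31084522 0.055     ]
```

```bash
python3 -m creep '.008 .018 0 0 .03;0 0 -.04 0 .03;0 0 -.04 0 .03;0 0 -.04 0 .03;0 0 -.02 0 .03;0 0 0 0 .03;0 0 0 0 .03' 
python3 -m creep '0 0 0 0 .065;0 0 0 0 .065;0 0 0 0 .065;0 0 0 0 .065;0 0 .05 0 .065;0 0 .05 0 .065;0 0 .05 0 .065;0 0 0 0 .065' 
```

```text
time_s: 13.98
tool_pos: [0.6033, 0.3091, 0.0197]
tool_rot: [-179.9, -0.1, 0.0]
force: [1.0, 0.3, -0.4]
grip_width: 0.0444
grasp_force: 29.9
time_s: 14.98
tool_pos: [0.6052, 0.3098, 0.1741]
tool_rot: [-179.7, -0.5, -0.0]
force: [-0.5, 0.4, -0.9]
grip_width: 0.0649
grasp_force: 0.0
```

```bash
python3 -m creep '-.0275 -.047 .02 0 .065;-.0275 -.047 .02 0 .065;-.0275 -.047 .02 0 .065;-.0275 -.047 .01 0 .065;-.0275 -.047 0 0 .065;-.0275 -.047 0 0 .065;0 0 0 0 .065;0 0 0 0 .065'
python3 - <<'E'
from h import *
cal,im=snap('wrist','w7.png'); print(get_obs()['tool_pos']); allrects(cal,im,.008)
E
python3 -m creep '0 -.05 0 0 .065;0 -.05 0 0 .065;0 -.05 0 0 .065;0 -.05 0 0 .065;0 -.05 0 0 .065;0 0 0 0 .065;0 0 0 0 .065;0 0 0 0 .065'
python3 - <<'E'
from h import *
cal,im=snap('wrist','w8.png'); print(get_obs()['tool_pos']); allrects(cal,im,.01)
a=np.vstack([cv2.imread('pics/w7.png')[:240],cv2.imread('pics/w8.png')[:240]]);cv2.imwrite('pics/v7.png',a)
E
```

```text
time_s: 15.98
tool_pos: [0.4373, 0.0267, 0.2377]
tool_rot: [-180.0, 0.0, 0.0]
force: [0.1, 0.7, -0.7]
grip_width: 0.0645
grasp_force: 0.0
[0.43745978 0.02722132 0.23766977]
red 392 46 2753 [583.5 -51.   -5.1  84.4  66.3]
red 543 34 1868 [ 590.2 -215.4   19.6   70.9   49. ]
yellow 264 40 2583 [589.4  90.6   6.1  73.4  66.9]
yellow 525 161 1599 [ 450.1 -214.8  -24.    71.3   50.2]
green 625 146 967 [ 463.2 -338.2   32.4   71.9   46.1]
green 380 199 282 [405.2 -46.  -90.   63.2  12.4]
blue 268 163 3119 [445.4  90.1   3.4 100.4  66.6]
time_s: 17.02
tool_pos: [0.4381, -0.2219, 0.2377]
tool_rot: [-180.0, 0.0, 0.2]
force: [1.4, 0.3, -0.1]
grip_width: 0.0652
grasp_force: 0.0
[ 0.43796866 -0.22211543  0.23783013]
red 169 47 2817 [583.3 -52.9  -5.   84.3  67.6]
red 314 34 1483 [ 589.3 -214.5   20.4   70.4   46.4]
yellow 44 42 2552 [590.   87.5   6.1  75.7  70.2]
yellow 316 161 1473 [ 450.2 -214.9  -23.8   70.8   48.7]
blue 439 27 778 [ 593.1 -349.6   29.8   70.1   49. ]
blue 63 163 2992 [445.7  87.3   3.5  99.9  68.6]
```

View pics/v7.png

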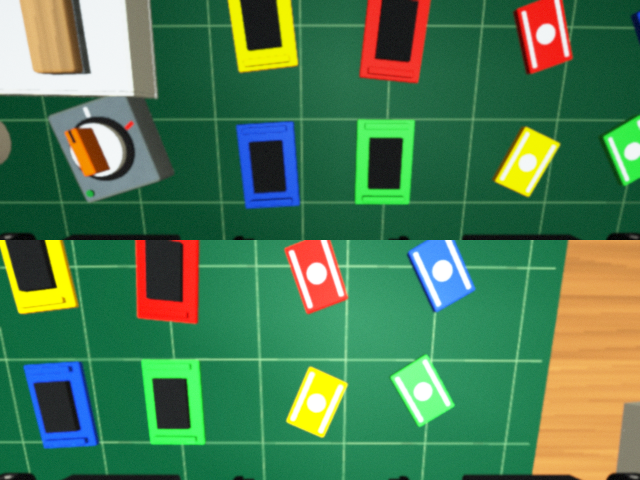

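```bash
python3 -m creep '.006 .004 0 -8 .065;.006 .0035 -.03 -8 .065;0 0 -.05 -8 .065;0 0 -.05 0 .065;0 0 -.05 0 .065;0 0 -.03 0 .065;0 0 0 0 .065;0 0 0 0 .065' 25
python3 -m creep '0 0 -.01 0 .065;0 0 -.01 0 .065;0 0 0 0 .065'

```

```text
time_s: 18.08
tool_pos: [0.4506, -0.2163, 0.0294]
tool_rot: [-180.0, -0.1, -23.9]
force: [-0.2, 0.2, 0.3]
grip_width: 0.065
grasp_force: 0.0
time_s: 18.45
tool_pos: [0.4486, -0.2161, 0.0072]
tool_rot: [180.0, 0.1, -24.0]
force: [-0.1, 0.2, 0.4]
grip_width: 0.0651
grasp_force: 0.0
```

```bash
python3 -m creep '0.001 .001 -.004 0 .065;0 0 0 0 .065;0 0 0 0 .035;0 0 0 0 .035;0 0 0 0 .035;0 0 0 0 .035;0 0 0 0 .035;0 0 0 0 .035' 25

```

```text
time_s: 19.45
tool_pos: [0.4503, -0.2154, 0.004]
tool_rot: [180.0, 0.0, -24.0]
force: [0.9, -0.2, 0.4]
grip_width: 0.035
grasp_force: 0.0
```

```bash
python3 - <<'E'
from h import *
cal,im=snap('wrist','w9.png');t=get_obs()['tool_pos'];print(t,proj(cal,t))
c2,im2=snap('side','s9.png');print(proj(c2,t))
cv2.imwrite('pics/v8.png',np.hstack([cv2.resize(im[:,160:480],(320,400)),cv2.resize(im2[235:335,280:380],(400,400),interpolation=cv2.INTER_CUBIC)])[:,:,::-1])
E
```

```text
[ 0.45029451 -0.21538047  0.00401146] [[322.1 238. ]]
[[330.9 291.3]]
```

View pics/v8.png

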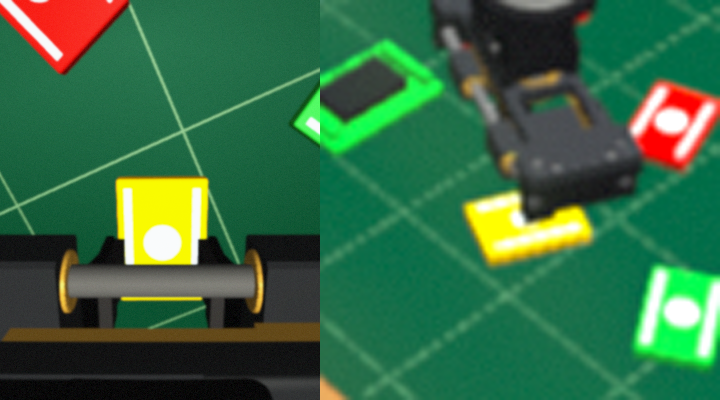

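```bash
python3 - <<'E'
from h import *
c=cams.calibration('side')
for z in (.004,.014,.024,.034): print(z,proj(c,[.450-.41*.025,-.2154-.91*.025,z]))
E
python3 -m creep '0 0 0 0 .065;0 0 0 0 .065;0 0 0 0 .065;0 0 0 0 .065;0 0 -.005 0 .065;0 0 0 0 .065'
python3 -m creep '0 0 -.005 0 .065;0 0 0 0 .065'
```

```text
0.004 [[334.1 298. ]]
0.014 [[334.2 295.2]]
0.024 [[334.3 292.4]]
0.034 [[334.4 289.6]]
time_s: 20.3
tool_pos: [0.4498, -0.2152, -0.0015]
tool_rot: [180.0, 0.1, -24.0]
force: [-0.5, 0.1, 0.4]
grip_width: 0.0651
grasp_force: 0.0
time_s: 20.55
tool_pos: [0.4499, -0.2152, -0.0065]
tool_rot: [180.0, 0.1, -24.0]
force: [-0.5, 1.2, -0.5]
grip_width: 0.065
grasp_force: 0.0
```

```bash
for i in 1; do :; done
python3 -m creep '0 0 -.005 0 .065;0 0 0 0 .065' | sed -n 2,4p
python3 -m creep '0 0 -.004 0 .065;0 0 0 0 .065' | sed -n 2,4p
python3 -m creep '0 0 -.002 0 .065;0 0 0 0 .065' | sed -n 2,4p
```

```text
tool_pos: [0.4499, -0.2152, -0.0114]
tool_rot: [180.0, 0.1, -24.0]
force: [-0.6, 0.4, 0.1]
tool_pos: [0.45, -0.2152, -0.0153]
tool_rot: [180.0, 0.0, -24.0]
force: [-0.6, 0.8, -0.1]
tool_pos: [0.4502, -0.2153, -0.0171]
tool_rot: [180.0, 0.0, -24.0]
force: [-0.9, -0.7, -0.5]
```

```bash

python3 -m creep '0 0 -.0015 0 .065;0 0 0 0 .065' | sed -n 2,4p
python3 -m creep '0 0 -.0015 0 .065;0 0 0 0 .065' | sed -n 2,4p
python3 -m creep '0 0 0 0 .035;0 0 0 0 .035;0 0 0 0 .035;0 0 0 0 .035;0 0 0 0 .035;0 0 0 0 .035' 20
```

```text
tool_pos: [0.4502, -0.2153, -0.0186]
tool_rot: [180.0, 0.0, -24.0]
force: [0.3, -0.5, -1.0]
tool_pos: [0.4502, -0.2153, -0.0201]
tool_rot: [180.0, 0.0, -24.0]
force: [-0.9, -0.1, -0.4]
time_s: 22.55
tool_pos: [0.4503, -0.2154, -0.02]
tool_rot: [180.0, -0.0, -24.0]
force: [1.0, 0.4, 1.2]
grip_width: 0.0476
grasp_force: 20.0
```

```bash

python3 -m creep '0 0 0 0 .06;0 0 0 0 .06;0 0 0 0 .06;0 0 -.001 0 .06;0 0 0 0 .06' | sed -n 2,4p
python3 -m creep '0 0 -.001 0 .06;0 0 0 0 .06' | sed -n 2,4p
python3 -m creep '0 0 -.001 0 .06;0 0 0 0 .06' | sed -n 2,4p
python3 -m creep '0 0 -.001 0 .06;0 0 0 0 .06' | sed -n 2,4p
```

```text
tool_pos: [0.4502, -0.2153, -0.0211]
tool_rot: [180.0, 0.0, -24.0]
force: [-0.0, -0.6, -0.2]
tool_pos: [0.4502, -0.2154, -0.0221]
tool_rot: [180.0, 0.0, -24.0]
force: [-0.5, -0.5, -0.5]
tool_pos: [0.4502, -0.2154, -0.0231]
tool_rot: [180.0, 0.0, -24.0]
force: [-0.3, 1.0, -0.5]
tool_pos: [0.4502, -0.2153, -0.0241]
tool_rot: [180.0, 0.0, -24.0]
force: [0.7, -0.1, -0.3]
```

```bash

python3 -m creep '0 0 -.001 0 .06;0 0 0 0 .06;0 0 0 0 .035;0 0 0 0 .035;0 0 0 0 .035;0 0 0 0 .035;0 0 0 0 .035' 25
python3 -m creep '0 0 .005 0 .035;0 0 .02 0 .035;0 0 .04 0 .035;0 0 .04 0 .035;.009 .022 .02 2 .035;.024 .044 0 4 .035;.024 .044 0 4 .035;.024 .044 0 4 .035'
python3 -m creep '.024 .044 0 4 .035;.024 .044 0 4 .035;.024 .044 0 4 .035;0 .02 0 4 .035;0 0 0 0 .035;0 0 0 0 .035'
```

```text
time_s: 24.8
tool_pos: [0.4512, -0.2158, -0.0242]
tool_rot: [-180.0, -0.1, -24.0]
force: [-0.6, 0.6, 5.9]
grip_width: 0.0481
grasp_force: 25.8
time_s: 25.8
tool_pos: [0.5315, -0.0599, 0.0999]
tool_rot: [180.0, 0.0, -9.9]
force: [0.8, -1.1, -0.3]
grip_width: 0.0475
grasp_force: 25.0
time_s: 26.55
tool_pos: [0.6028, 0.088, 0.0998]
tool_rot: [179.9, 0.1, 5.8]
force: [-0.1, -0.4, -1.2]
grip_width: 0.0476
grasp_force: 25.0
```

```bash

python3 -m creep '.0006 .0025 -.03 0 .035;0 0 -.04 0 .035;0 0 -.031 0 .035;0 0 0 0 .035;0 0 0 0 .035;0 0 0 0 .035'
python3 - <<'E'
from h import *
cal,im=snap('wrist','w10.png');print(get_obs()['tool_pos'])
cv2.imwrite('pics/v9.png',cv2.resize(im[60:310,180:460,::-1],None,fx=2,fy=2))
E
```

```text
time_s: 27.3
tool_pos: [0.6053, 0.0928, 0.001]
tool_rot: [-180.0, -0.2, 6.0]
force: [0.7, 0.5, 0.1]
grip_width: 0.0477
grasp_force: 25.0
[0.60512592 0.09301071 0.00075666]
```

View pics/v9.png

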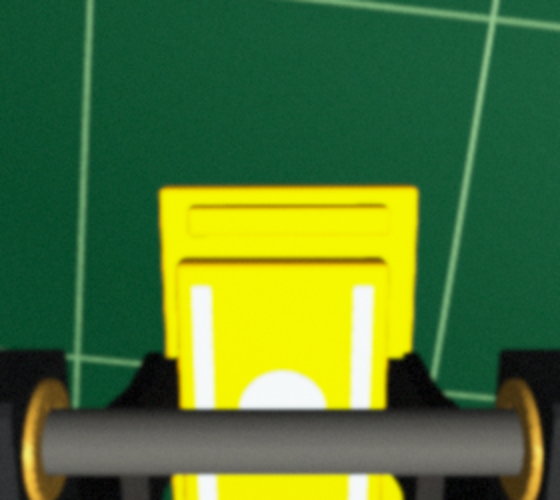

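```bash
python3 - <<'E'
from h import *
c=cams.calibration('wrist');t=get_obs()['tool_pos'];print(t)
# tool-frame coords relative to TCP: along psi and lateral
def rel(p,z):
    w=px2w(c,p,z)[:,:2]-t[:2]; a=np.radians(6); return np.round(1000*np.c_[w@[np.cos(a),np.sin(a)],w@[-np.sin(a),np.cos(a)]],1).tolist()
print('base far',rel([[260,153.5],[389,153.5]],.008))
print('lip outer',rel([[274,162.5],[374,162.5]],.016),'inner',rel([[274,178.5],[374,178.5]],.016))
print('tile far',rel([[269.5,190.5],[373,190.5]],.0355))
E
```

```text
[0.60512592 0.09301071 0.00075666]
base far [[48.1, 31.8], [48.1, -33.3]]
lip outer [[44.6, 23.8], [44.6, -24.7]] inner [[36.7, 24.0], [36.7, -25.0]]
tile far [[34.8, 23.6], [34.8, -21.8]]
```

```bash

python3 -m creep '-.002 -.001 0 0 .035;0 0 -.003 0 .035;0 0 -.003 0 .035;0 0 -.002 0 .035;0 0 0 0 .035' 20 | sed -n 2,6p
python3 -m creep '0 0 -.002 0 .035;0 0 -.002 0 .035;0 0 0 0 .035' | sed -n 2,6p
python3 -m creep '0 0 -.0015 0 .035;0 0 0 0 .035;0 0 0 0 .035' | sed -n 2,6p
```

```text
tool_pos: [0.6019, 0.0922, -0.0088]
tool_rot: [180.0, 0.0, 6.0]
force: [-1.1, -0.3, 3.3]
grip_width: 0.0478
grasp_force: 20.0
tool_pos: [0.6019, 0.0922, -0.0122]
tool_rot: [-180.0, 0.0, 6.0]
force: [-2.5, -0.5, 7.0]
grip_width: 0.0476
grasp_force: 20.0
tool_pos: [0.602, 0.0922, -0.0123]
tool_rot: [-180.0, 0.0, 6.0]
force: [-6.2, -1.2, 16.2]
grip_width: 0.0478
grasp_force: 20.0
```

```bash

python3 -m creep '0 0 0 0 .065;0 0 0 0 .065;0 0 0 0 .065;0 0 .02 0 .065;0 0 .04 0 .065;0 0 .04 0 .065;0 0 .04 0 .065;0 0 0 0 .065' 
python3 -c "
from h import *
cal,im=snap('wrist','w11.png');print(get_obs()['tool_pos']);allrects(cal,im,.02)"
python3 -m creep '-.007 -.024 0 3 .065;-.0165 -.0508 0 3 .065;-.0165 -.0508 0 3 .065;-.0165 -.0508 0 3 .065;-.0165 -.0508 0 3 .065;-.0165 -.0508 0 3 .065;-.0165 -.0508 0 3 .065;-.0165 -.0508 0 3 .065'
python3 -m creep '-.0165 -.0508 0 2.4 .065;0 0 -.03 0 .065;0 0 -.04 0 .065;0 0 0 0 .065;0 0 0 0 .065'
```

```text
time_s: 29.72
tool_pos: [0.6052, 0.0927, 0.1313]
tool_rot: [-180.0, -0.5, 6.0]
force: [0.7, 0.6, -0.6]
grip_width: 0.0645
grasp_force: 0.0
[0.60353033 0.09238937 0.12866024]
red 482 194 2869 [611.  -47.   -5.2  64.5  63.9]
red 630 220 316 [ 609.6 -181.6   18.4   23.    17. ]
yellow 323 181 5748 [612.6  93.2   6.1  83.8  64.2]
time_s: 30.78
tool_pos: [0.478, -0.2886, 0.1247]
tool_rot: [-179.9, 0.0, 30.1]
force: [1.2, -0.0, -0.4]
grip_width: 0.065
grasp_force: 0.0
time_s: 31.4
tool_pos: [0.4633, -0.3385, 0.0563]
tool_rot: [180.0, -0.0, 32.4]
force: [1.0, -0.3, 0.6]
grip_width: 0.065
grasp_force: 0.0
```

```bash
cat >> h.py <<'E'
def rel(cal,p,z):
    o=get_obs();t=o['tool_pos'];a=np.radians(o['tool_rot'][2]);w=px2w(cal,p,z)[:,:2]-t[:2]
    return 1000*np.c_[w@[np.cos(a),np.sin(a)],w@[-np.sin(a),np.cos(a)]]
def front(col,ztop,fn,zs=None):
    """visible blobs near the tool: extents (mm) along / lateral w.r.t. TCP"""
    cal,im=snap('wrist',fn)
    for m in blobs(im,col,smin=150,vmin=110):
        ys,xs=np.where(m)
        if abs(xs.mean()-322)<90:
            r=rel(cal,np.c_[xs,ys],ztop)
            print(col,m.sum(),'along max',r[:,0].max().round(1),'lat',np.round([r[:,1].min(),r[:,1].max()],1),'rect',rect(cal,m,ztop))
E
python3 -c "
from h import *
front('green',.01,'w12.png')"
```

```text
green 391 along max 35.8 lat [-24.2  24. ] rect [ 473.6 -332.7   32.4   48.7   48.2]
```

```bash

python3 -m creep '0 0 -.04 0 .065;0 0 -.03 0 .065;0 0 -.0095 0 .065;0 0 0 0 .065;0 0 0 0 .065' | sed -n 2,4p
python3 -m creep '0 0 0 0 .035;0 0 0 0 .035;0 0 0 0 .035;0 0 0 0 .035;0 0 0 0 .035' 25
```

```text
tool_pos: [0.4642, -0.339, -0.0224]
tool_rot: [179.8, -0.1, 32.4]
force: [-0.5, -0.0, 0.3]
time_s: 32.7
tool_pos: [0.4633, -0.3386, -0.0236]
tool_rot: [179.9, -0.0, 32.4]
force: [0.8, -0.3, 3.8]
grip_width: 0.0478
grasp_force: 25.0
```

```bash

python3 -m creep '0 0 .005 0 .035;0 0 .02 0 .035;0 0 .04 0 .035;-.002 .043 .02 -5 .035;-.002 .05 0 -5.6 .035;-.002 .05 0 -5.5 .035;-.002 .05 0 -5.5 .035;-.003 .05 0 -5.5 .035'
python3 -m creep '-.003 .05 0 -5.5 .035;0 0 -.03 0 .035;0 0 -.02 0 .035;0 0 0 0 .035;0 0 0 0 .035'
python3 -c "
from h import *
front('green',.008,'w13.png')
im=cv2.imread('pics/w13.png');cv2.imwrite('pics/v10.png',cv2.resize(im[60:310,180:460],None,fx=2,fy=2))"
```

```text
time_s: 33.7
tool_pos: [0.4512, -0.0935, 0.061]
tool_rot: [-180.0, 0.0, 5.1]
force: [0.5, -0.6, -0.9]
grip_width: 0.0477
grasp_force: 25.0
time_s: 34.33
tool_pos: [0.4492, -0.0454, 0.0116]
tool_rot: [180.0, -0.0, -0.2]
force: [-0.6, 0.1, -1.5]
grip_width: 0.0479
grasp_force: 25.0
green 9439 along max 49.4 lat [-33.9  32.4] rect [474.9 -46.3  89.8  66.3  48.3]
```

View pics/v10.png

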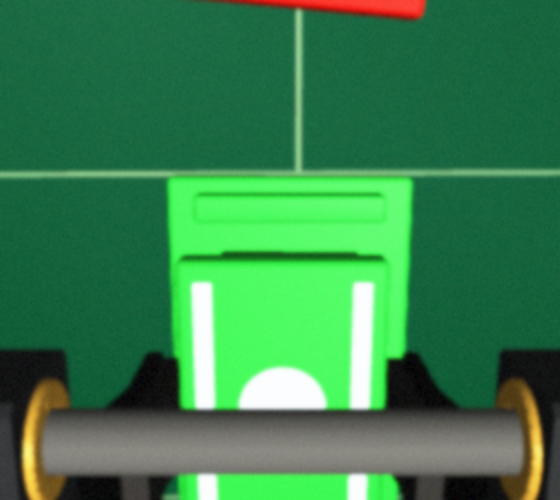

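```bash

python3 -m creep '-.0018 -.0005 0 0 .035;0 0 -.009 0 .035;0 0 -.006 0 .035;0 0 -.003 0 .035;0 0 -.002 0 .035;0 0 0 0 .035;0 0 0 0 .035' 20 | sed -n 2,6p
python3 -m creep '0 0 -.002 0 .035;0 0 -.001 0 .035;0 0 0 0 .035' | sed -n 2,6p
python3 -m creep '0 0 -.001 0 .035;0 0 0 0 .035;0 0 0 0 .035' | sed -n 2,6p
```

```text
tool_pos: [0.4473, -0.0458, -0.0091]
tool_rot: [180.0, -0.0, -0.2]
force: [-0.2, 0.5, -1.2]
grip_width: 0.0476
grasp_force: 20.0
tool_pos: [0.4473, -0.0457, -0.0116]
tool_rot: [180.0, -0.0, -0.2]
force: [-2.3, 0.3, 4.8]
grip_width: 0.0476
grasp_force: 20.0
tool_pos: [0.4473, -0.0457, -0.0117]
tool_rot: [-180.0, 0.0, -0.2]
force: [-4.8, -0.8, 14.2]
grip_width: 0.0481
grasp_force: 20.0
```

```bash

python3 -m creep '0 0 0 0 .065;0 0 0 0 .065;0 0 0 0 .065;0 0 .03 0 .065;0 0 .05 0 .065;.0089 -.0196 .01 4 .065;.0229 -.0474 0 4 .065;.0229 -.0474 0 4 .065' 
python3 -m creep '.0229 -.0474 0 4 .065;.0229 -.0474 0 4 .065;.0229 -.0474 0 4 .065;.0229 -.0474 0 6 .065;0 0 0 0 .065;0 0 0 0 .065;0 0 0 0 .065'
python3 -c "
from h import *
front('blue',.01,'w14.png')"
```

```text
time_s: 37.0
tool_pos: [0.5028, -0.161, 0.0773]
tool_rot: [180.0, -0.1, 12.0]
force: [0.2, 0.6, 0.3]
grip_width: 0.0649
grasp_force: 0.0
time_s: 37.88
tool_pos: [0.5936, -0.3479, 0.077]
tool_rot: [-179.9, -0.0, 29.9]
force: [-0.3, 0.2, 0.3]
grip_width: 0.0651
grasp_force: 0.0
blue 421 along max 33.9 lat [-26.   21.7] rect [ 600.9 -346.3   29.8   53.8   47.7]
```

```bash

python3 -m creep '-.0003 -.0027 -.03 0 .065;0 0 -.04 0 .065;0 0 -.025 0 .065;0 0 -.005 0 .065;0 0 0 0 .065;0 0 0 0 .065' | sed -n 2,4p
python3 -c "
from h import *
front('blue',.01,'w15.png')"
```

```text
tool_pos: [0.5942, -0.3529, -0.0213]
tool_rot: [179.9, -0.1, 29.8]
force: [-0.3, 0.4, -0.1]
blue 792 along max 36.9 lat [-21.5  26. ] rect [ 615.1 -338.3  -60.2   47.5   22.6]
```

```bash

python3 -m creep '0 .002 -.001 0 .065;0 0 0 0 .065;0 0 0 0 .065' | sed -n 2,4p
python3 -c "
from h import *
front('blue',.01,'w16.png')"
python3 -m creep '0 0 0 0 .035;0 0 0 0 .035;0 0 0 0 .035;0 0 0 0 .035;0 0 0 0 .035' 25
```

```text
tool_pos: [0.5931, -0.3504, -0.0239]
tool_rot: [180.0, -0.0, 29.8]
force: [0.1, -0.4, 0.4]
blue 795 along max 36.4 lat [-24.1  23.4] rect [ 615.6 -338.   -60.2   47.5   21.3]
time_s: 39.78
tool_pos: [0.5931, -0.3506, -0.024]
tool_rot: [180.0, 0.0, 29.8]
force: [0.1, -0.7, 0.5]
grip_width: 0.0479
grasp_force: 25.0
```

```bash

python3 -m creep '0 0 .005 0 .035;0 0 .03 0 .035;0 0 .05 0 .035;-.007 .021 .01 -2.4 .035;-.0157 .0466 0 -3 .035;-.0157 .0466 0 -3 .035;-.0157 .0466 0 -3 .035;-.0157 .0466 0 -3 .035'
python3 -m creep '-.0157 .0466 0 -3 .035;-.0157 .0466 0 -3 .035;-.0157 .0466 0 -3 .035;-.0157 .0466 0 -3 .035;-.0154 .0472 0 0 .035;0 0 -.035 0 .035;0 0 -.025 0 .035;0 0 0 0 .035'
python3 -m creep '0 0 0 0 .035;0 0 0 0 .035'
python3 -c "
from h import *
front('blue',.008,'w17.png')
im=cv2.imread('pics/w17.png');cv2.imwrite('pics/v11.png',cv2.resize(im[60:310,180:460],None,fx=2,fy=2))"
```

```text
time_s: 40.78
tool_pos: [0.5228, -0.1415, 0.0715]
tool_rot: [180.0, -0.0, 15.3]
force: [0.3, 0.7, -0.8]
grip_width: 0.048
grasp_force: 25.0
time_s: 41.78
tool_pos: [0.4432, 0.0901, 0.0097]
tool_rot: [179.9, 0.2, 3.4]
force: [-0.7, 0.4, -0.9]
grip_width: 0.0477
grasp_force: 25.0
time_s: 42.02
tool_pos: [0.4463, 0.0907, 0.0123]
tool_rot: [-180.0, -0.1, 3.4]
force: [-0.2, -0.1, -0.0]
grip_width: 0.0479
grasp_force: 25.0
blue 9242 along max 49.4 lat [-33.4  32.3] rect [471.6  91.7 -86.6  65.7  48. ]
```

View pics/v11.png

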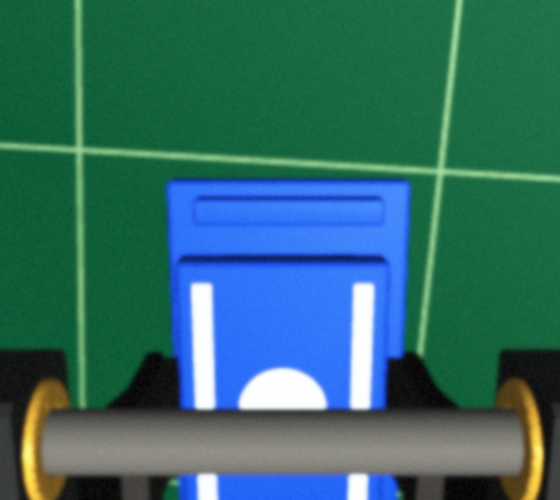

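```bash

python3 -m creep '-.0016 -.0005 0 0 .035;0 0 -.009 0 .035;0 0 -.006 0 .035;0 0 -.003 0 .035;0 0 0 0 .035;0 0 0 0 .035' 20 | sed -n 2,6p
python3 -m creep '0 0 -.003 0 .035;0 0 -.003 0 .035;0 0 -.001 0 .035;0 0 0 0 .035' | sed -n 2,6p
python3 -m creep '0 0 -.001 0 .035;0 0 0 0 .035;0 0 0 0 .035' | sed -n 2,6p
```

```text
tool_pos: [0.4436, 0.0901, -0.0071]
tool_rot: [180.0, -0.0, 3.4]
force: [0.2, -0.6, -0.8]
grip_width: 0.0478
grasp_force: 20.0
tool_pos: [0.444, 0.0902, -0.0122]
tool_rot: [-180.0, -0.0, 3.4]
force: [-6.0, -1.9, 17.4]
grip_width: 0.0481
grasp_force: 20.0
tool_pos: [0.4441, 0.0902, -0.0123]
tool_rot: [-180.0, -0.0, 3.4]
force: [-9.0, -2.1, 24.2]
grip_width: 0.0477
grasp_force: 20.0
```

```bash

python3 -m creep '0 0 0 0 .065;0 0 0 0 .065;0 0 0 0 .065;0 0 .03 0 .065;0 0 .05 0 .065;.0089 -.0194 .01 2 .065;.0228 -.0474 0 2 .065;.0228 -.0474 0 2 .065' 
python3 -m creep '.0228 -.0474 0 2 .065;.0228 -.0474 0 2 .065;.0228 -.0474 0 2 .065;.0228 -.0474 0 4.4 .065;0 0 -.02 0 .065;0 0 0 0 .065;0 0 0 0 .065'
python3 -c "
from h import *
front('red',.01,'w18.png')"
```

```text
time_s: 44.7
tool_pos: [0.4987, -0.025, 0.0752]
tool_rot: [180.0, -0.0, 9.6]
force: [0.9, 0.7, -0.1]
grip_width: 0.065
grasp_force: 0.0
time_s: 45.58
tool_pos: [0.589, -0.2119, 0.0548]
tool_rot: [-179.9, 0.0, 19.9]
force: [0.8, -0.2, 0.3]
grip_width: 0.065
grasp_force: 0.0
red 2983 along max 35.0 lat [-27.1  20.9] rect [ 601.  -211.2  -70.1   48.    47.7]
```

```bash

python3 -m creep '.0005 -.0018 -.03 0 .065;0 0 -.03 0 .065;0 0 -.0185 0 .065;0 0 0 0 .065;0 0 0 0 .065;0 0 0 0 .065' | sed -n 2,4p
python3 -c "
from h import *
front('red',.01,'w19.png')"
```

```text
tool_pos: [0.5901, -0.2154, -0.023]
tool_rot: [180.0, -0.0, 19.8]
force: [-0.7, -0.4, -0.5]
red 4101 along max 36.1 lat [-23.7  24. ] rect [ 613.7 -206.7  -70.2   47.7   21.5]
```

```bash

python3 -m creep '0 0 0 0 .035;0 0 0 0 .035;0 0 0 0 .035;0 0 0 0 .035;0 0 0 0 .035' 25
python3 -m creep '0 0 .005 0 .035;0 0 .03 0 .035;0 0 .04 0 .035;0 .032 0 -6 .035;.001 .0433 0 -6 .035;0 .0433 0 -6 .035;0 .0433 0 -6.8 .035;0 0 -.03 0 .035'
python3 -m creep '0 0 -.008 0 .035;0 0 0 0 .035;0 0 0 0 .035;0 0 0 0 .035'
python3 -c "
from h import *
front('red',.008,'w20.png')
im=cv2.imread('pics/w20.png');cv2.imwrite('pics/v12.png',cv2.resize(im[60:310,180:460],None,fx=2,fy=2))"
```

```text
time_s: 47.05
tool_pos: [0.5897, -0.2156, -0.0235]
tool_rot: [180.0, 0.0, 19.8]
force: [-0.2, 0.0, 0.9]
grip_width: 0.0477
grasp_force: 25.0
time_s: 48.05
tool_pos: [0.5936, -0.0476, 0.0238]
tool_rot: [-179.8, -0.3, -4.6]
force: [-0.2, 0.3, -0.2]
grip_width: 0.0475
grasp_force: 25.0
time_s: 48.55
tool_pos: [0.5915, -0.0543, 0.0145]
tool_rot: [-180.0, -0.1, -5.1]
force: [0.2, 0.9, -0.5]
grip_width: 0.048
grasp_force: 25.0
red 9486 along max 50.7 lat [-31.1  34.9] rect [617.  -54.5  84.9  66.   50.1]
```

View pics/v12.png

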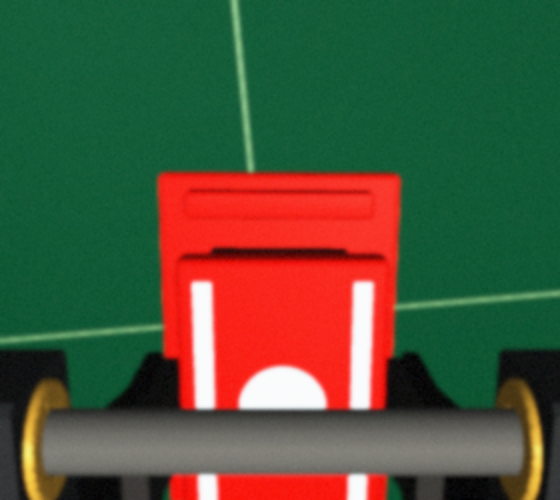

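```bash

python3 -m creep '-.0003 .0021 0 0 .035;0 0 -.009 0 .035;0 0 -.008 0 .035;0 0 -.004 0 .035;0 0 0 0 .035;0 0 0 0 .035' 20 | sed -n 2,6p
python3 -m creep '0 0 -.003 0 .035;0 0 -.002 0 .035;0 0 -.0015 0 .035;0 0 0 0 .035' | sed -n 2,6p
python3 -m creep '0 0 -.001 0 .035;0 0 0 0 .035;0 0 0 0 .035' | sed -n 2,6p
```

```text
tool_pos: [0.5903, -0.0517, -0.0077]
tool_rot: [180.0, 0.0, -5.0]
force: [0.7, -0.4, -1.2]
grip_width: 0.0481
grasp_force: 20.0
tool_pos: [0.5908, -0.0517, -0.0116]
tool_rot: [-180.0, -0.0, -5.0]
force: [-7.2, 0.5, 16.3]
grip_width: 0.0478
grasp_force: 20.0
tool_pos: [0.5908, -0.0517, -0.0117]
tool_rot: [-180.0, -0.0, -5.0]
force: [-10.2, 1.2, 21.1]
grip_width: 0.0474
grasp_force: 20.0
```

```bash

python3 -m creep '0 0 0 0 .065;0 0 0 0 .065;0 0 0 0 .065;0 0 .03 0 .065;0 0 .05 0 .065;-.03 .02 .06 2 .065;-.03 .02 .06 2 .065;-.03 .02 .06 1 .065' 
python3 -m creep '-.03 .02 .06 0 .065;-.01 .02 .0 0 .065;0 0 0 0 .065;0 0 0 0 .065;0 0 0 0 .065'
python3 - <<'E'
from h import *
cal,im=snap('wrist','w21.png');print(get_obs()['tool_pos'])
hsv=cv2.cvtColor(im,cv2.COLOR_RGB2HSV)
white=((hsv[...,1]<70)&(hsv[...,2]>170)).astype('uint8')
for c in H:
    if c=='wood':continue
    for m in blobs(im,c,smin=150,vmin=110):
        if m.sum()<1200: continue
        cs,_=cv2.findContours(m.astype('uint8'),0,2); k=np.zeros(m.shape,'uint8'); cv2.drawContours(k,[cv2.convexHull(max(cs,key=len))],-1,1,-1)
        w=(k&white).astype(bool); ys,xs=np.where(w)
        n,l,st,ce=cv2.connectedComponentsWithStats(w.astype('uint8'))
        i=[j for j in range(1,n) if st[j,4]>40]
        f=rect(cal,m,.008)
        a=np.radians(f[2]);R=np.array([[np.cos(a),np.sin(a)],[-np.sin(a),np.cos(a)]])
        print(c,m.sum(),'frame',f,'white rect in frame',[np.round(R@(1000*px2w(cal,[ce[j]],.022)[0,:2]-f[:2]),1).tolist() for j in i],rect(cal,w,.022) if len(xs) else '')
c2,i2=snap('side','s21.png');
cv2.imwrite('pics/v13.png',np.vstack([cv2.resize(im[:240],(640,240)),cv2.resize(i2[190:280,220:380],(600,340),interpolation=cv2.INTER_CUBIC)[:,:] if 0 else cv2.resize(i2[190:280,220:380],(640,360),interpolation=cv2.INTER_CUBIC)])[:,:,::-1])
E
```

```text
time_s: 51.22
tool_pos: [0.509, 0.0025, 0.227]
tool_rot: [180.0, 0.0, 0.0]
force: [0.6, 1.2, 0.7]
grip_width: 0.0647
grasp_force: 0.0
time_s: 51.85
tool_pos: [0.4733, 0.0387, 0.2782]
tool_rot: [179.9, 0.1, -0.1]
force: [0.3, -0.7, -0.4]
grip_width: 0.0646
grasp_force: 0.0
[0.47333061 0.03882143 0.27832964]
red 3853 frame [591.8 -51.4  -5.5 100.4  66.9] white rect in frame [[-0.9, 18.9], [-0.3, -17.1], [-1.1, 1.0]] [590.9 -50.2   2.5  19.1  18.9]
yellow 4040 frame [603.2  92.1   6.2 101.1  67.1] white rect in frame [[-1.4, -16.4], [-1.1, 19.7], [-1.7, 1.5]] [601.1  93.2  89.8  18.9  18.7]
green 3109 frame [449.1 -45.8  -0.  100.3  69.1] white rect in frame [[-0.5, 19.3], [-1.6, -16.6], [-1.9, 1.5]] [447.3 -44.1  89.9  19.4  18.2]
blue 3036 frame [445.7  90.2   3.4 100.5  66.7] white rect in frame [[-1.5, -16.7], [-1.6, 19.4], [-2.0, 1.5]] [443.6  91.4  89.9  19.3  18.3]
```

View pics/v13.png

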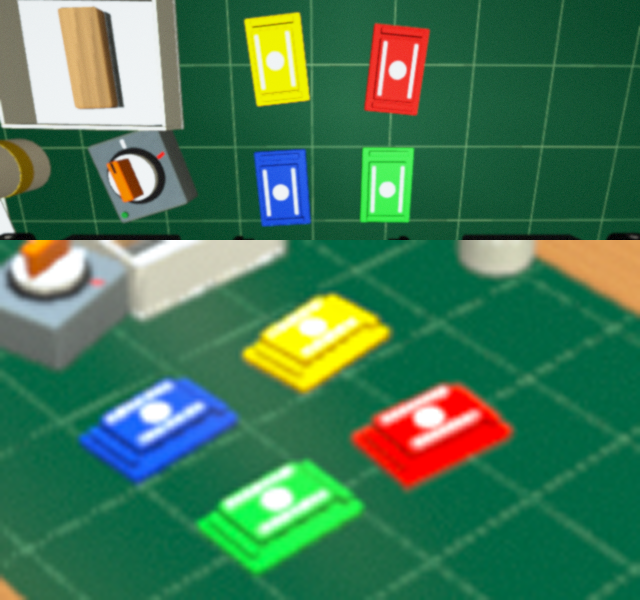

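```bash

python3 -m creep '-.004 .011 -.005 10 .065;-.004 .011 -.005 10 .065;-.004 .011 -.005 10 .065;-.004 .011 -.005 10 .065;-.004 .011 -.005 10 .065;-.004 .011 -.005 10 .065;-.004 .011 -.005 10 .065;-.004 .011 -.005 10 .065' 
python3 -m creep '0 0 0 10 .065;0 0 0 0 .065;0 0 0 0 .065;0 0 0 0 .065'
cat > k.py <<'E'
from h import *
from scipy.optimize import least_squares
H['orange']=((6,17),)
def knob():
    o=[]
    for c in ('scene','side','wrist'):
        cal,im=snap(c,f'k_{c}.png'); r=finder.tip_of('starter_grip',c)
        if r: o.append((cal,r[0]['xy'])); print(c,r[0]['p'],np.round(r[0]['xy'],1))
        for m in blobs(im,'orange',smin=170,vmin=120):
            ys,xs=np.where(m)
            print(' orange',m.sum(),xs.mean().round(1),ys.mean().round(1))
    s=least_squares(lambda P:np.concatenate([(proj(c,P)[0]-uv) for c,uv in o])*[1],[.44,.24,.07],loss='soft_l1',f_scale=2,diff_step=1e-2); print('grip pt',s.x,s.fun)
    return s.x,cal,im
E
python3 - <<'E'
from k import *
P,cal,im=knob()
for m in blobs(im,'orange',smin=170,vmin=120): print(rect(cal,m,P[2]+.012),rect(cal,m,P[2]))
r=finder.masks_of('starter','wrist')
for q in r[:2]: print(q['p'],q['xy'],q['mask'].sum(),rect(cal,q['mask'],P[2]+.012))
print(get_obs()['tool_pos'],get_obs()['tool_rot'],get_obs()['qpos'])
E
```

```text
time_s: 52.95
tool_pos: [0.4413, 0.1278, 0.2388]
tool_rot: [-180.0, 0.0, 80.3]
force: [0.3, 0.3, -0.6]
grip_width: 0.065
grasp_force: 0.0
time_s: 53.45
tool_pos: [0.4414, 0.1276, 0.2393]
tool_rot: [180.0, 0.0, 89.9]
force: [0.6, -0.7, 0.1]
grip_width: 0.0654
grasp_force: 0.0
scene 0.7 [402.7 211. ]
side 0.49 [229.5 189.8]
 orange 43204 468.0 104.2
 orange 282 206.9 56.1
 orange 31417 88.6 113.2
 orange 399 356.3 41.8
grip pt [0.46758295 0.25802514 0.08540628] [ 0.7 -0.2  0.7  0.1]
[220.5 187.4  89.7 209.  174.7] [212.5 187.1  89.7 216.7 181. ]
[468.5 257.1  18.4  44.3  13.4] [469.5 259.3  18.4  45.9  13.9]
0.76 [351.6, 46.3] 2760 [466.3 253.4   0.   49.   48.2]
0.62 [399.9, 318.6] 194 [523.3  -6.2 -87.   28.8  12.6]
[0.44126496 0.12785759 0.23930487] [1.79993638e+02 2.02067997e-03 8.99888570e+01] [-29.32462391  -6.31740546   9.09434003 105.38859624   1.01357201
  80.84616737 -20.45690628]
```

```bash

python3 -m creep '.003 .016 0 10 .045;.003 .016 0 10 .045;.003 .016 0 10 .045;.003 .016 0 10 .045;.003 .016 0 10 .045;.003 .016 0 10 .045;.003 .016 0 10 .045;.006 .017 0 10 .045' 
python3 -m creep '0 0 -.02 10 .045;0 0 -.04 10 .045;0 0 -.02 8.4 .045;0 0 0 0 .045;0 0 0 0 .045;0 0 0 0 .045'
python3 - <<'E'
from h import *
print(get_obs()['qpos'][6])
H['orange']=((6,17),)
cal,im=snap('wrist','w22.png')
for m in blobs(im,'orange',smin=170,vmin=120):
    if m.sum()<6000: print(m.sum(),rect(cal,m,.097),np.where(m)[1].mean(),np.where(m)[0].mean())
E
```

```text
time_s: 54.8
tool_pos: [0.4683, 0.2575, 0.2393]
tool_rot: [180.0, -0.0, 170.3]
force: [0.6, -0.2, 0.8]
grip_width: 0.045
grasp_force: 0.0
time_s: 55.55
tool_pos: [0.4691, 0.2573, 0.1607]
tool_rot: [180.0, 0.1, -161.7]
force: [0.2, -0.2, 0.1]
grip_width: 0.0449
grasp_force: 0.0
77.11460974236374
4619 [289.6 368.6 -87.7 120.3  34.8] 584.1628058021216 21.022082701883523
331 [464.6 259.8  14.7  44.   12.7] 324.4712990936556 209.1570996978852
```

```bash

python3 -m creep '-.001 .0005 -.04 -1 .045;0 0 -.04 0 .045;0 0 -.02 0 .045;0 0 -.009 0 .045;0 0 0 0 .045;0 0 0 0 .045'
python3 -m creep '0 0 0 0 0;0 0 0 0 0;0 0 0 0 0;0 0 0 0 0;0 0 0 0 0;0 0 0 0 0' 25
```

```text
time_s: 56.35
tool_pos: [0.4682, 0.2579, 0.0516]
tool_rot: [180.0, 0.1, -162.6]
force: [1.0, 0.3, 0.7]
grip_width: 0.0452
grasp_force: 0.0
time_s: 57.1
tool_pos: [0.4669, 0.2589, 0.0504]
tool_rot: [179.9, 0.0, -162.6]
force: [-0.5, 5.3, 0.3]
grip_width: 0.0127
grasp_force: 25.0
```

```bash

python3 -m creep '0 .0005 0 -8 0;0 0 0 -8 0;0 0 0 -8 0;0 0 0 -8 0;0 0 0 -8 0;0 0 0 -8 0;0 0 0 -8 0;0 0 0 -8 0'; python3 -c "
from h import *
print(get_obs()['wrist_torque'])"
python3 -m creep '0 0 0 -4 0;0 0 0 -3 0;0 0 0 0 0;0 0 0 0 0'; python3 -c "
from h import *
print(get_obs()['wrist_torque'])"
```

```text
time_s: 58.1
tool_pos: [0.4678, 0.262, 0.0505]
tool_rot: [179.7, -0.1, 133.3]
force: [3.1, 11.0, -5.2]
grip_width: 0.0127
grasp_force: 25.0
[ 2.51995669 -0.49901947  0.09538708]
time_s: 58.6
tool_pos: [0.468, 0.2622, 0.0505]
tool_rot: [179.7, -0.1, 126.6]
force: [2.0, 9.6, -7.5]
grip_width: 0.0129
grasp_force: 25.4
[ 2.49872681 -0.50375224  0.46786063]
```

```bash

python3 -m creep '0 0 0 -3 0;0 0 0 -1 0;0 0 0 0 0;0 0 0 0 0'; python3 -c "
from h import *
print(get_obs()['wrist_torque'])"
python3 -m creep '0 0 0 0 .05;0 0 0 0 .05;0 0 0 0 .05;0 0 0 0 .05;0 0 .03 0 .05;0 0 .05 0 .05;0 0 .05 0 .05;0 0 .05 0 .05'
python3 -m creep '-.01 -.03 0 0 .05;-.01 -.04 0 -9 .05;0 -.04 0 -9 .05;0 -.03 0 -9 .05;0 0 0 -6 .05;0 0 0 0 .05;0 0 0 0 .05;0 0 0 0 .05'
python3 - <<'E'
from k import *
P,cal,im=knob()
for m in blobs(im,'orange',smin=170,vmin=120):
    if m.sum()<6000: print(m.sum(),rect(cal,m,.097))
cal,im=snap('scene')
for q in finder.masks_of('eraser','scene')[:2]: print(q['p'],rect(cal,q['mask'],.036))
for n,z in (('glue',0.06),('jar',.04),('pen_pot',.05)):
    for q in finder.masks_of(n,'scene')[:1]: print(n,q['p'],q['xy'])
E
```

```text
time_s: 59.1
tool_pos: [0.4681, 0.262, 0.0505]
tool_rot: [179.7, -0.1, 122.7]
force: [1.8, 11.0, -6.3]
grip_width: 0.0133
grasp_force: 27.2
[ 2.3896006  -0.5645208   0.66389879]
time_s: 60.1
tool_pos: [0.4674, 0.2558, 0.2315]
tool_rot: [-179.9, 0.1, 122.3]
force: [1.2, -0.5, 0.2]
grip_width: 0.05
grasp_force: 0.0
time_s: 61.1
tool_pos: [0.4472, 0.118, 0.2301]
tool_rot: [-180.0, 0.0, 89.5]
force: [0.9, -0.1, -0.5]
grip_width: 0.0497
grasp_force: 0.0
scene 0.48 [403.7 209.6]
side 0.47 [228.5 188.3]
 orange 42595 469.3 103.9
 orange 430 212.6 65.6
wrist 0.59 [347.4  28.7]
 orange 30941 83.3 115.1
 orange 421 349.6 26.9
grip pt [0.47011166 0.25697207 0.09201997] [-0.7  0.3  2.4 -0.3 -0.3 -0.3]
421 [469.  256.6  18.7  44.3  13.8]
0.97 [603.9 309.3   0.9 113.6  49.6]
glue 0.65 [210.2, 209.9]
jar 0.74 [283.6, 264.9]
pen_pot 0.71 [454.5, 249.9]
```

```bash

python3 -m creep '.003 -.01 .006 -10 .05;.003 -.01 .006 -10 .05;.003 -.01 .006 -10 .05;.003 -.01 .006 -10 .05;.003 -.01 .006 -10 .05;.003 -.01 .006 -10 .05;.003 -.01 .006 -10 .05;.003 -.01 .006 -10 .05' >/dev/null
python3 -m creep '0 0 0 -9 .05;0 0 0 0 .05;0 0 0 0 .05;0 0 0 0 .05' | head -3
python3 - <<'E'
from h import *
cal,im=snap('wrist','w30.png')
hsv=cv2.cvtColor(im,cv2.COLOR_RGB2HSV)
white=((hsv[...,1]<70)&(hsv[...,2]>170)).astype('uint8')
for c in H:
    for m in blobs(im,c,smin=150,vmin=110):
        if c=='wood' or m.sum()<1200: continue
        cs,_=cv2.findContours(m.astype('uint8'),0,2); k=np.zeros(m.shape,'uint8'); cv2.drawContours(k,[cv2.convexHull(max(cs,key=len))],-1,1,-1)
        n,l,st,ce=cv2.connectedComponentsWithStats(k&white)
        f=rect(cal,m,.008); a=np.radians(f[2]);R=np.array([[np.cos(a),np.sin(a)],[-np.sin(a),np.cos(a)]])
        print(c,f,[np.round(R@(1000*px2w(cal,[ce[j]],.022)[0,:2]-f[:2]),1).tolist() for j in range(1,n) if st[j,4]>40])
E
```

```text
time_s: 63.15
tool_pos: [0.4712, 0.038, 0.2782]
tool_rot: [180.0, 0.0, 0.5]
red [591.7 -51.5  -5.2 100.3  66.7] [[-1.2, 19.1], [-0.4, -17.0], [-1.2, 1.0]]
yellow [603.2  92.1   6.3 101.2  67.1] [[-1.6, -16.4], [-1.1, 19.6], [-1.8, 1.6]]
green [ 4.495e+02 -4.590e+01 -4.000e-01  1.027e+02  6.870e+01] [[-2.4, 19.4], [-1.6, -16.6], [-2.3, 1.4]]
blue [445.7  90.2   3.4 100.5  66.7] [[-1.5, -16.7], [-1.8, 19.3], [-1.9, 1.3]]
```

```bash
python3 -c "
from cell import ticket; print(ticket.sign_off())"
```

```text
the job is handed in; nothing more can be done
None
```

The job is handed in: the eraser is in the basket, all four tiles are pressed home in their own frames (1–2 mm off centre by camera), and the knob was turned to its stop and sprang back; I viewed 16 pictures, two over the limit of 14.

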